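# Fold out the press handle and screw the press down on a glued-up game tray

## Task

The glued-up game tray is lying ready in the screw press. Lift the press's folded crank handle up until it snaps fully upright, then wind it clockwise until the pressing plate bears snugly on the block in the tray: stop when the handle turns about half as heavily again as it did while the plate ran free, and do not over-tighten, or the tray is crushed. Let go with the handle still upright and the press left tight, and disturb neither the tray nor the other things on the bench.

Things in the scene. Friction and masses are not known exactly. Their poses are not given: they have to be found in the camera images.
- hub (a point): Centre of the crank's steel hub on top of the press screw, the upright screw axis, level with the arm's upper face. Frame: z up, x along the crank arm from the screw to the hinge. The flat arm (20 mm wide, 10 mm thick) stands clear above the press's cross beam: fingers may go 15 mm below its upper face anywhere.
- pivot (a point): Hinge of the folding handle, in the steel fork (26 mm wide) at the end of the crank arm: 100 mm out from the screw axis, 16 mm above the arm's upper face. The hinge axis is level and square to the arm. Frame as hub.
- grip_end (a point): Centre of the free end of the black plastic handle grip. The grip is a round bar, 24 mm thick, from 15 to 84 mm from the hinge, and spins freely on its own axis. Folded, it lies level on top of the arm (4 mm gap) and points back to the screw; working, it stands upright over the hinge.
- handle (a joint): Fold angle of the handle, rad: 0 folded along the arm, 1.571 standing upright (hard stop). A spring detent holds it at both ends: it takes about 0.25 N m about the hinge to lift it out (4 N at 60 mm), it tips over at half way and then springs to the upright stop by itself; about 0.2 N m would fold it in again.
- crank (a joint): Turn angle of the crank, rad, growing clockwise as seen from above, which lowers screw, crank and pressing plate together by 12 mm a full turn. Running free takes about 5 N at the handle (about half while held still); it stays where it is left, also under load. Pressing adds about 2 N at the handle for each 100 N on the block, which takes 0.2 to 0.4 rad.
- plate: Steel pressing plate under the screw, 110 x 150 x 13 mm, centre of its underside; z up. It slides up and down only. At the start it hangs between about 4 and 16 mm above the block in the tray.
- tray: Half of a wooden game box being glued up: frame 220 x 270 x 42 mm with a plywood pressing block (130 x 170 mm) in it, whose top stands about 50 mm above the origin (hand-cut, a millimetre or two either way). Origin: centre of the underside. It lies loose on a packing board on the press bed. Above 300 N its joints and inlays are crushed.
- spare_tray: Bystander: finished half of a game box, open, with coloured points, 200 x 250 x 42 mm, loose on the bench. Origin: centre of the underside.
- screwdriver: Bystander: yellow and black screwdriver lying on the bench, 160 mm long, 25 mm thick. Origin: underside, where the blade meets the handle.
- glue: Bystander: white closed jar of glue, 64 mm wide, 130 mm tall, standing on the bench. Origin: centre of the underside.

How it is judged:
By the outcome, as a careful person would: the job done as asked, in the order asked, and still so for the second after the job is handed in, with the robot touching nothing.
It also fails if it takes over 64 s, if anything falls off the work surface, if the arm or the gripper's body presses on something with over 40 N, if the wrist force passes 120 N, or if a joint passes its speed limit or range.

## Robot

A 6-joint arm with a two-finger parallel gripper is mounted at the origin on the work surface. World frame = base frame: x ahead of the robot, y to its left, z up, the work surface at z = 0. Lengths are in m, angles in degrees, forces in N, time in s.
With the tool pointing down it reaches from about 0.375 to 0.9 m from the base axis. Payload 3.1 kg.
Tool frame: the origin (TCP) lies at the centre of the arm's flange, where the gripper is bolted on; the fingertips stand 182 mm ahead of it and the grasp point (between the pads) lies 164 mm ahead of it; x points along the fingers, z is the direction in which the jaws open and shut, and the axes are right-handed (so a half turn about x gives the same grasp; the last joint's range is limited). The gripper opens to 87 mm and grips with 3 to 60 N. Pads are 19 mm wide; open, the fingers measure 117 mm over their backs; the gripper's body (75 mm by 190 mm) begins 51 mm behind the grasp point.
Start: joints at [-74.857, 30.224, 82.088, -0, 67.689, -10.227], TCP at [0.268, -0.565, 0.405] pointing down, gripper open.
Joint ranges: [-176.69, 176.69], [-43.24, 126.21], [12.49, 139.97], [-82, 262], [0, 151.66], [-163.58, 163.58]. Speed limits (degrees/s): [159.86, 159.86, 180, 180, 180, 180].

## Interface

Orientations are given as a 3x3 rotation matrix whose columns are the frame's x, y, z axes.
In Python, from rig import bot gives the robot as it stands.
- The arm moves only by the shell command python3 -m crank 'ROWS' [OPENING]. ROWS is JSON, a list of rows, each an object with "offset": the shift along the tool's x, y, z in m, a list of three; "spin": the turn about the tool's x in rad. A call has 1 to 12 rows; each row shifts and turns the commanded pose from where the row before left it, along the tool's axes as they then stand; what a row does not reach is not made up. A row lasts 1/10 s, in which the tool goes at most 50 mm and 8.59 degrees, less where a joint would pass 70% of its speed; a pose out of reach is approached as far as the arm can. A call is refused whole if a number of a shift passes 0.05 or a number of a turn 0.15, either way. A call with a gripper value outside its range is refused whole. OPENING is the finger opening in m, from 0 to 0.087, set as the call begins (- or left out, the last holds). The fingers move at their own pace and stop on an object; the grip force is fixed at half the most. Time passes only in rows, so rows that do not move let the fingers close. It gives the time, the measured TCP pose, the force and the opening at its end, in the units of the state.
- bot.read_state(): the state, without advancing time (a new reading comes with each control period).
- bot.capture(name): name is "scene" or "top" or "wrist"; returns a dict with "pixels" (420x560x3 uint8, blue, green, red), "depth" (420x560 float32, m along the optical axis (not along the pixel's ray), 0 where there is no reading), "K" (3x3 intrinsics, pixels), "k1" (the pictures are not rectified: a ray, as slopes to the right and down, at radius r is drawn at 1 + k1 r^2 times it, then the intrinsics apply), "world_to_cam" (4x4, takes a point from world to camera coordinates). Camera axes: x right, y up, looking along -z (the intrinsics and any distortion apply to the point x, -y, -z); pixel columns grow to the right and rows downward; lengths in m; the calibration is good to about 2 mm. A picture is of the moment at which its call begins.
- bot.hand_in(): hands the job in, once; it reports no verdict.
Trained networks look in a picture, given as the dict that the camera call returned (one of the last four; its "shot" number tells which), for a name from the list of things; names that differ only in an ending like _2 or _b are one class to them, and where a whole thing is asked for, a point or a joint stands for the part that bears it (a point fixed in the world has none). Each returns a list of dicts, best first, with "p" (0 to 1); they miss things now and then, are a little off and sometimes report something else, mostly with a low value. They report only what shows in the picture. A call takes as long as a camera call.
- bot.regions_of(label, picture): "region" (420x560 bool, what is visible of it) and "extent" ([centre column, centre row, width, height] in pixels, round what is visible of it).
The state is a dict: "time_s": time; "joint_positions": joint angles; "qvel": joint speeds; "tau": joint torques, N m; "position": TCP position; "tcp_rot": TCP orientation; "force": force on the tool from outside, world axes, zero at the start; "moment": the same for the moment, N m; "opening": opening from 0.0 (shut) to 1.0 (fully open).
Only numpy, scipy, OpenCV 4.12 (cv2) and the standard library are available. Lean on these libraries where they do the work, as an engineer would, in place of code of your own. Each camera call takes 0.05 s, during which the arm holds its last target.

## Working session

There is one attempt and no reset: what is moved stays moved. The work goes in short steps, Python scripts to look and compute and a shell command to move; the robot and the scene stay as the last step left them, time stands still between calls to the robot, and variables do not carry over. Pictures are saved under pics/ and viewed, and the job is handed in when it is done.

```bash
ls; mkdir -p pics
cat > h.py <<'E'
import numpy as np, cv2
from rig import bot
def pts(c, mask=None):
    K=np.array(c["K"]);k1=c["k1"];d=c["depth"]
    v,u=np.nonzero((d>0) if mask is None else (mask&(d>0)))
    return unproj(c,u,v,d[v,u])
def unproj(c,u,v,z):
    K=np.array(c["K"]);k1=c["k1"]
    xd=(np.asarray(u,float)-K[0,2])/K[0,0]; yd=(np.asarray(v,float)-K[1,2])/K[1,1]
    x,y=xd.copy(),yd.copy()
    for _ in range(20):
        s=1+k1*(x*x+y*y); x=xd/s;y=yd/s
    P=np.stack([x*z,-y*z,-z,np.ones_like(x)],-1)
    return (P@np.linalg.inv(np.array(c["world_to_cam"])).T)[:,:3]
def proj(c,P):
    P=np.atleast_2d(P);q=np.c_[P,np.ones(len(P))]@np.array(c["world_to_cam"]).T
    x=q[:,0]/-q[:,2];y=-q[:,1]/-q[:,2];s=1+c["k1"]*(x*x+y*y);K=np.array(c["K"])
    return np.c_[K[0,0]*x*s+K[0,2],K[1,1]*y*s+K[1,2]]
E
python3 - <<'E'
from h import *
s=bot.read_state();print(s)
for n in ["scene","top","wrist"]:
    c=bot.capture(n);cv2.imwrite(f"pics/{n}0.png",c["pixels"])
    print(n,c["k1"],np.round(np.linalg.inv(np.array(c["world_to_cam"])),3).tolist())
    if n!="wrist":
      for l in ["hub","pivot","grip_end","plate","tray","glue"]:
        for r in bot.regions_of(l,c)[:2]:
            P=pts(c,r["region"])
            print(l,round(r["p"],2),np.round(r["extent"]),len(P),np.round(np.median(P,0),3) if len(P) else None, np.round(P.min(0),3) if len(P) else None, np.round(P.max(0),3) if len(P) else None)
E
```

```text
pics
{'time_s': 0.0, 'joint_positions': array([-7.48574725e+01,  3.02789230e+01,  8.21575254e+01, -7.93109697e-04,
        6.76886992e+01, -1.02270293e+01]), 'qvel': array([-0.01174786, -0.08245003,  0.05916546,  0.00033905,  0.00953199,
       -0.00918973]), 'tau': array([-4.40550593e-04, -4.40043032e+01, -1.76591617e+01,  6.32395735e-02,
        5.81452169e-02, -1.66751497e-04]), 'position': array([ 0.26771929, -0.56437024,  0.40376534]), 'tcp_rot': array([[-5.82929593e-04,  9.03560925e-01,  4.28459234e-01],
       [ 2.10505098e-03,  4.28459466e-01, -9.03558551e-01],
       [-9.99997614e-01,  3.75217511e-04, -2.15180351e-03]]), 'force': array([-0.87766643, -0.20737888, -0.46508034]), 'moment': array([-0.02647001,  0.02341989, -0.04730195]), 'opening': 1.0005774376970362}
scene 0.006398501804908572 [[0.709, -0.616, 0.343, 1.032], [0.705, 0.616, -0.351, -0.446], [0.005, 0.491, 0.871, 1.331], [0.0, 0.0, 0.0, 1.0]]
hub 0.93 [288. 171.  24.  44.] 417 [0.519 0.116 0.215] [ 0.324  0.079 -0.006] [0.576 0.291 0.239]
pivot 0.8 [286. 169.  21.  42.] 354 [0.525 0.113 0.223] [ 0.33   0.079 -0.0
[... 895 characters left out ...]
 155 [0.509 0.116 0.23 ] [0.475 0.094 0.102] [0.546 0.137 0.242]
plate 0.69 [252. 218.  46.  36.] 382 [0.528 0.078 0.103] [0.489 0.014 0.087] [0.616 0.175 0.121]
plate 0.57 [248. 227.  26.  33.] 309 [0.513 0.114 0.224] [0.443 0.077 0.1  ] [0.572 0.155 0.242]
tray 0.91 [254. 223.  91.  83.] 2569 [0.506 0.095 0.051] [ 0.403 -0.063  0.023] [0.69  0.257 0.234]
tray 0.36 [247. 225.  23.  35.] 294 [0.508 0.115 0.225] [0.444 0.076 0.1  ] [0.571 0.155 0.242]
glue 0.96 [400. 205.  25.  26.] 378 [ 0.572 -0.434  0.117] [ 0.547 -0.506 -0.005] [ 0.638 -0.41   0.141]
wrist -0.09437511390722796 [[0.429, 0.868, 0.25, 0.337], [-0.903, 0.413, 0.118, -0.532], [-0.0, -0.277, 0.961, 0.384], [0.0, 0.0, 0.0, 1.0]]
```

Run:
```python
import cv2,numpy as np
a=cv2.imread("pics/scene0.png")[100:260,200:400];b=cv2.imread("pics/top0.png")[150:300,160:340]
cv2.imwrite("pics/a.png",cv2.resize(a,None,fx=4,fy=3.7,interpolation=3)[:600])
cv2.imwrite("pics/b.png",cv2.resize(b,None,fx=4,fy=4,interpolation=3))
```

```text
(no output)
```

View pics/a.png

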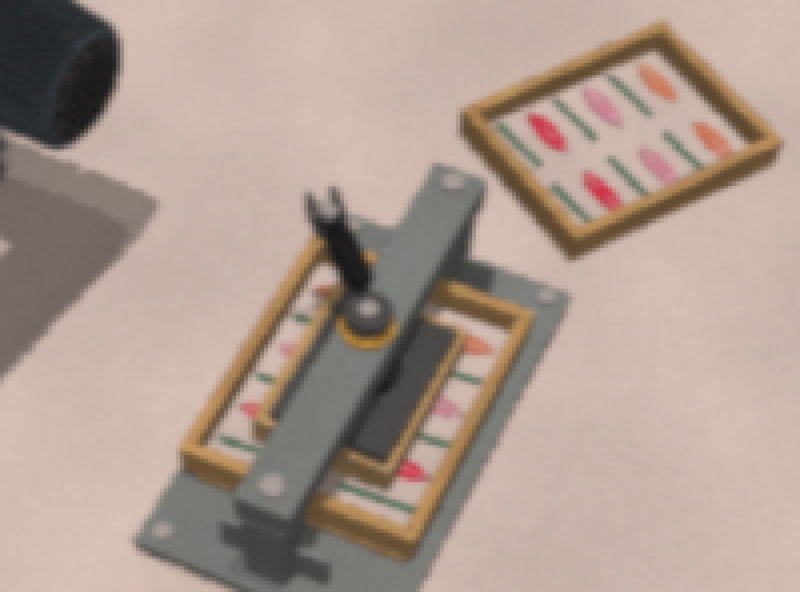

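View pics/b.png

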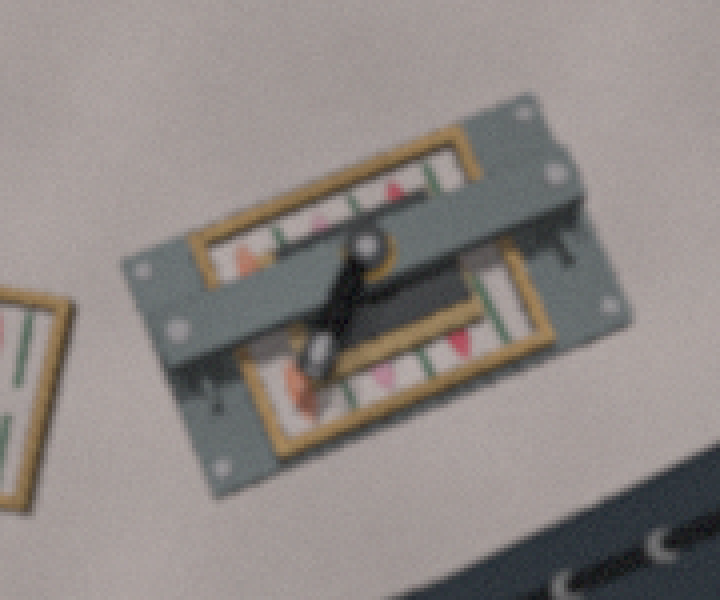

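View pics/scene0.png

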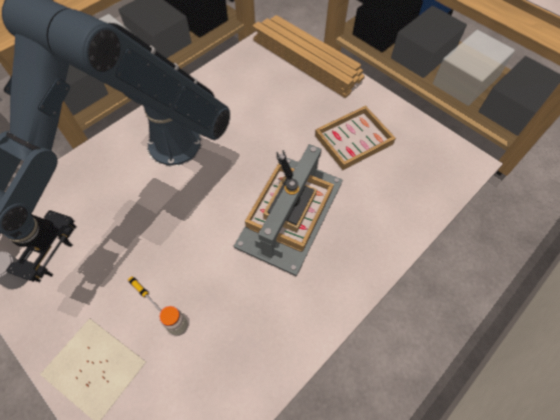

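```bash
cat > tri.py <<'E'
from h import *
from scipy.optimize import least_squares
def tri(obs): # list of (cap,u,v)
    f=lambda P: np.concatenate([proj(c,P)[0]-[u,v] for c,u,v in obs])
    r=least_squares(f,[0.5,0.1,0.2]);return r.x,r.fun
E
python3 - <<'E'
from tri import *
a=bot.capture("scene");b=bot.capture("top")
for n,s,t in [("hub",(292,183),(252,211)),("fork",(280.5,153.5),(239.5,239)),("boltA",(200+452/4,100+180/3.7),(160+178/4,150+330/4)),("boltB",(200+272/4,100+483/3.7),(160+555/4,150+173/4))]:
    print(n,tri([(a,*s),(b,*t)]))
    for c,p in((a,s),(b,t)):
        u,v=map(int,np.round(p)); print(unproj(c,[u],[v],np.array([np.median(c["depth"][v-1:v+2,u-1:u+2])])).round(3))
E
```

```text
hub (array([0.55461398, 0.09562094, 0.21096806]), array([-0.79742241,  0.19151022, -0.73552051, -0.45087501]))
[[0.556 0.098 0.211]]
[[0.553 0.093 0.212]]
fork (array([0.45782347, 0.14127535, 0.23273135]), array([-0.66733892,  0.16076969, -0.59058271, -0.35607113]))
[[0.455 0.145 0.224]]
[[0.457 0.138 0.227]]
boltA (array([0.49713332, 0.26125998, 0.18428976]), array([-0.60636136,  0.14229862, -0.51061283, -0.3455609 ]))
[[0.499 0.263 0.183]]
[[0.498 0.261 0.183]]
boltB (array([ 0.61174166, -0.06794397,  0.18422167]), array([-0.68969976,  0.17012008, -0.70199206, -0.37647533]))
[[ 0.613 -0.066  0.182]]
[[ 0.612 -0.071  0.181]]
```

```bash
python3 -m crank '[{"offset":[-0.03,0.01,-0.01]},{"offset":[-0.03,0.026,-0.027]},{"offset":[-0.03,0.026,-0.027]},{"offset":[0,0.026,-0.027]},{"offset":[0,0.026,-0.027]},{"offset":[0,0.026,-0.027]},{"offset":[0,0.026,-0.027]},{"offset":[0,0.026,-0.027]},{"offset":[0,0.026,-0.027]},{"offset":[0,0.026,-0.027]},{"offset":[0,0.026,-0.027]},{"offset":[0,0.026,-0.027]}]' 0.087
python3 -m crank '[{"offset":[0,0.026,-0.027]},{"offset":[0,0.026,-0.027]},{"offset":[0,0.026,-0.027]},{"offset":[0,0.026,-0.027]},{"offset":[0,0.026,-0.027]},{"offset":[0,0.026,-0.027]},{"offset":[0,0.026,-0.027]},{"offset":[0,0.025,-0.024]}]'
python3 -m crank '[{"offset":[0,0,0],"spin":0.125},{"offset":[0,0,0],"spin":0.125},{"offset":[0,0,0],"spin":0.125},{"offset":[0,0,0],"spin":0.125},{"offset":[0,0,0],"spin":0.125},{"offset":[0,0,0],"spin":0.125},{"offset":[0,0,0],"spin":0.135},{"offset":[0,0,0]},{"offset":[0,0,0]}]'
python3 - <<'E'
from h import *
s=bot.read_state();print(s["time_s"],s["joint_positions"].round(1),s["position"],s["tcp_rot"].round(3).tolist(),s["force"])
c=bot.capture("wrist");cv2.imwrite("pics/w1.png",c["pixels"]);np.savez("w1.npz",**c)
for l in ["hub","pivot","grip_end"]:
    for r in bot.regions_of(l,c)[:2]:
        P=pts(c,r["region"]);print(l,round(r["p"],2),np.round(r["extent"]),np.round(np.median(P,0),3))
E
```

```text
0.85 [-74.9  30.2  82.1   0.   67.7 -10.2] [ 0.2678073  -0.56469701  0.40480583] [[0.0, 0.904, 0.428], [-0.0, 0.428, -0.904], [-1.0, -0.0, 0.0]] [-0.34066808  0.95580018 -0.13889147]$[0]: bad value
$[0]: bad value
$[7]: bad value
```

View pics/w1.png

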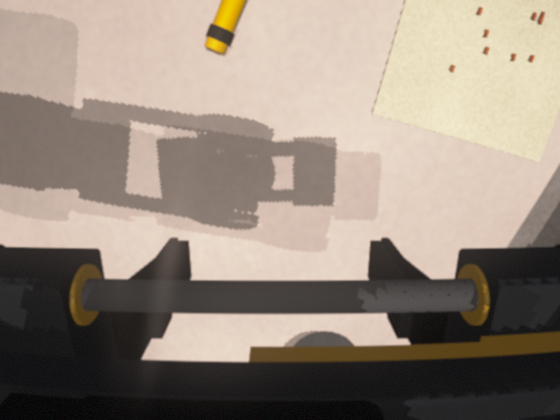

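```bash
python3 -m crank '[{"offset":[-0.03,0.01,-0.01],"spin":0},{"offset":[-0.03,0.026,-0.027],"spin":0},{"offset":[-0.03,0.026,-0.027],"spin":0},{"offset":[0,0.026,-0.027],"spin":0},{"offset":[0,0.026,-0.027],"spin":0},{"offset":[0,0.026,-0.027],"spin":0},{"offset":[0,0.026,-0.027],"spin":0},{"offset":[0,0.026,-0.027],"spin":0},{"offset":[0,0.026,-0.027],"spin":0},{"offset":[0,0.026,-0.027],"spin":0},{"offset":[0,0.026,-0.027],"spin":0},{"offset":[0,0.026,-0.027],"spin":0}]' 0.087
python3 -m crank '[{"offset":[0,0.026,-0.027],"spin":0},{"offset":[0,0.026,-0.027],"spin":0},{"offset":[0,0.026,-0.027],"spin":0},{"offset":[0,0.026,-0.027],"spin":0},{"offset":[0,0.026,-0.027],"spin":0},{"offset":[0,0.026,-0.027],"spin":0},{"offset":[0,0.026,-0.027],"spin":0},{"offset":[0,0.025,-0.024],"spin":0}]'
python3 -m crank '[{"offset":[0,0,0],"spin":0.125},{"offset":[0,0,0],"spin":0.125},{"offset":[0,0,0],"spin":0.125},{"offset":[0,0,0],"spin":0.125},{"offset":[0,0,0],"spin":0.125},{"offset":[0,0,0],"spin":0.125},{"offset":[0,0,0],"spin":0.135},{"offset":[0,0,0],"spin":0},{"offset":[0,0,0],"spin":0}]'
python3 - <<'E'
from h import *
s=bot.read_state();print(s["time_s"],s["joint_positions"].round(1),s["position"],s["tcp_rot"].round(3).tolist(),s["force"])
c=bot.capture("wrist");cv2.imwrite("pics/w2.png",c["pixels"])
for l in ["hub","pivot","grip_end"]:
    for r in bot.regions_of(l,c)[:2]:
        P=pts(c,r["region"]);print(l,round(r["p"],2),np.round(r["extent"]),np.round(np.median(P,0),3))
E
```

```text
time_s: 2.25
position: [0.4039, -0.159, 0.495]
tcp_rot: [[0.001, 0.904, 0.428], [-0.0, 0.428, -0.904], [-1.0, 0.0, 0.001]]
force: [0.8, -0.8, -0.7]
opening: 0.997
time_s: 3.05
position: [0.4996, 0.1225, 0.4949]
tcp_rot: [[0.0, 0.903, 0.429], [0.0, 0.429, -0.903], [-1.0, 0.0, 0.0]]
force: [0.3, -0.2, 0.7]
opening: 1.004
time_s: 3.95
position: [0.4994, 0.1207, 0.4948]
tcp_rot: [[0.0, 0.905, -0.425], [0.0, -0.425, -0.905], [-1.0, 0.0, -0.0]]
force: [-0.6, -1.0, -1.1]
opening: 1.001
3.95 [  1.1  15.7  91.    0.   73.3 116.3] [0.49944471 0.12067933 0.49481743] [[0.0, 0.905, -0.425], [0.0, -0.425, -0.905], [-1.0, 0.0, -0.0]] [-0.60224592 -0.99682102 -1.08379408]
hub 0.84 [278. 186.  54. 182.] [0.522 0.114 0.228]
pivot 0.81 [279. 188.  53. 185.] [0.523 0.114 0.229]
grip_end 0.65 [276. 194.  37.  99.] [0.512 0.119 0.233]
```

View pics/w2.png

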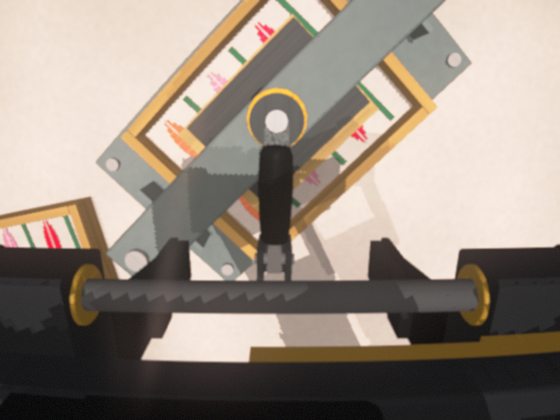

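Run:
```python
from h import *
c=bot.capture("wrist")
d=c["depth"]
for u,v in [(276,121),(276,150),(275,170),(275,190),(275,210),(274,235),(262,262),(288,262),(275,262)]:
    print((u,v),unproj(c,[u],[v],np.array([np.median(d[v-1:v+2,u-1:u+2])]))[0].round(4))
r=bot.regions_of("grip_end",c)[0]["region"]
P=pts(c,r);P=P[(P[:,2]>0.222)&(P[:,2]<0.25)];m=P.mean(0);w=np.linalg.svd(P[:,:2]-m[:2],full_matrices=False)[2][0]
t=(P[:,:2]-m[:2])@w
print(m.round(4),w,np.degrees(np.arctan2(w[1],w[0])),t.min(),t.max(),np.percentile(P[:,2],[50,90,97]))
v,u=np.nonzero(r);print(v.min(),v.max())
for e in (np.percentile(t,1),np.percentile(t,99)):print(m[:2]+e*w)
hub=np.array([.5546,.0956])
# hub ring
g=c["pixels"].astype(int)
yel=((g[:,:,2]-g[:,:,0])>80); yel[:80]=0;yel[150:]=0;yel[:,:240]=0;yel[:,310:]=0
vv,uu=np.nonzero(yel);el=cv2.minEnclosingCircle(np.c_[uu,vv].astype(np.float32));print(el)
print(unproj(c,[el[0][0]],[el[0][1]],np.array([np.median(d[yel])])))
```

```text
(276, 121) [0.5544 0.0982 0.2106]
(276, 150) [0.5384 0.1056 0.2318]
(275, 170) [0.527  0.1118 0.2349]
(275, 190) [0.5147 0.1176 0.2355]
(275, 210) [0.5018 0.1237 0.2349]
(274, 235) [0.4852 0.1324 0.2341]
(262, 262) [0.4687 0.15   0.2308]
(288, 262) [0.4608 0.1327 0.2312]
(275, 262) [0.4636 0.1419 0.2284]
[0.5107 0.1193 0.2323] [-0.89557442  0.44491175] 153.58230738753335 -0.032467494088325555 0.03998036543557742 [0.23290603 0.23499772 0.23562476]
145 245
[0.53950113 0.1049905 ]
[0.47860399 0.13524355]
((276.8022766113281, 117.74334716796875), 30.924983978271484)
[[0.55516775 0.09742302 0.18770796]]
```

```bash
python3 -m crank '[{"offset":[0.02,0.0093,-0.0033],"spin":0},{"offset":[0.03,0,0],"spin":0},{"offset":[0.025,0,0],"spin":0},{"offset":[0.015,0,0],"spin":0},{"offset":[0.01,0,0],"spin":0},{"offset":[0.005,0,0],"spin":0},{"offset":[0,0,0],"spin":0},{"offset":[0,0,0],"spin":0}]'
python3 -m crank '[{"offset":[0,0,0],"spin":0},{"offset":[0,0,0],"spin":0},{"offset":[0,0,0],"spin":0},{"offset":[0,0,0],"spin":0},{"offset":[0,0,0],"spin":0},{"offset":[0,0,0],"spin":0},{"offset":[0,0,0],"spin":0},{"offset":[0,0,0],"spin":0}]' 0
python3 - <<'E'
from h import *
c=bot.capture("wrist");cv2.imwrite("pics/w3.png",c["pixels"])
E
```

```text
time_s: 5.05
position: [0.5097, 0.1197, 0.3905]
tcp_rot: [[0.002, 0.904, -0.428], [0.0, -0.428, -0.904], [-1.0, 0.001, -0.001]]
force: [-0.7, 0.4, 0.1]
opening: 0.997
time_s: 5.85
position: [0.5093, 0.1197, 0.3897]
tcp_rot: [[-0.0, 0.904, -0.428], [0.0, -0.428, -0.904], [-1.0, -0.0, 0.0]]
force: [-0.5, -0.2, 0.2]
opening: 0.355
```

View pics/w3.png

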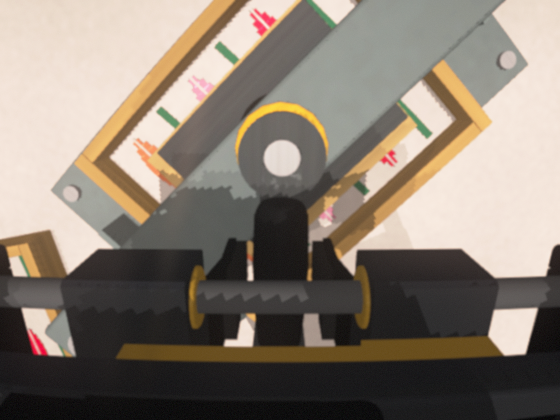

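```bash
python3 -m crank '[{"offset":[0,0,0],"spin":0},{"offset":[0,0,0],"spin":0},{"offset":[0,0,0],"spin":0},{"offset":[0,0,0],"spin":0}]' 0
```

```text
time_s: 6.3
position: [0.5093, 0.1196, 0.3897]
tcp_rot: [[-0.0, 0.904, -0.428], [-0.0, -0.428, -0.904], [-1.0, 0.0, 0.0]]
force: [-0.5, -1.4, -0.3]
opening: 0.263
```

Opening is 0.263 × 87 = 23 mm, so the bar is gripped. Now I'll lift it along the arc.

```bash
python3 -m crank '[{"offset":[0,0,0],"spin":0},{"offset":[0,0,0],"spin":0},{"offset":[-0.0087,-0.0008,0],"spin":0},{"offset":[-0.0084,-0.0023,0],"spin":0},{"offset":[-0.0079,-0.0037,0],"spin":0},{"offset":[0,0,0],"spin":0}]'
python3 - <<'E'
from h import *
c=bot.capture("wrist");cv2.imwrite("pics/w4.png",c["pixels"])
E
```

```text
time_s: 6.9
position: [0.5025, 0.1229, 0.4156]
tcp_rot: [[-0.0, 0.904, -0.428], [0.0, -0.428, -0.904], [-1.0, -0.0, -0.0]]
force: [0.9, -1.0, -6.7]
opening: 0.268
```

View pics/w4.png

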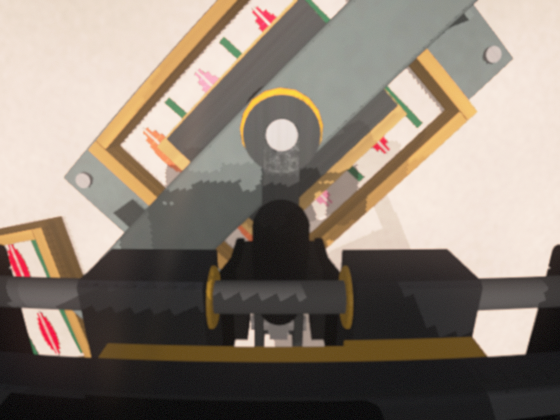

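The handle is rising with the fingers: its free end is at about (281,210) and has come away from the hub. I'll carry on with the arc.

```bash
python3 -m crank '[{"offset":[-0.0071,-0.005,0],"spin":0},{"offset":[-0.0062,-0.0062,0],"spin":0},{"offset":[-0.005,-0.0071,0],"spin":0},{"offset":[-0.0037,-0.0079,0],"spin":0},{"offset":[-0.0023,-0.0084,0],"spin":0},{"offset":[-0.0008,-0.0087,0],"spin":0},{"offset":[0,0,0],"spin":0},{"offset":[0,0,0],"spin":0}]'
python3 - <<'E'
from h import *
c=bot.capture("wrist");cv2.imwrite("pics/w5.png",c["pixels"])
c=bot.capture("scene");cv2.imwrite("pics/s5.png",cv2.resize(c["pixels"][80:260,180:400],None,fx=3.3,fy=3.3,interpolation=3))
F=[]
for i in range(5):
    bot.capture("top");s=bot.read_state();F.append(s["force"])
print(np.mean(F,0),np.std(F,0),s["time_s"])
E
```

```text
time_s: 7.75
position: [0.4635, 0.1417, 0.4425]
tcp_rot: [[0.003, 0.904, -0.427], [0.0, -0.427, -0.904], [-1.0, 0.003, -0.002]]
force: [-0.3, -1.5, 9.5]
opening: 0.267
[-0.17631763 -2.11524386 10.24238456] [0.25061293 0.31922919 0.54814467] 8.1
```

View pics/w5.png

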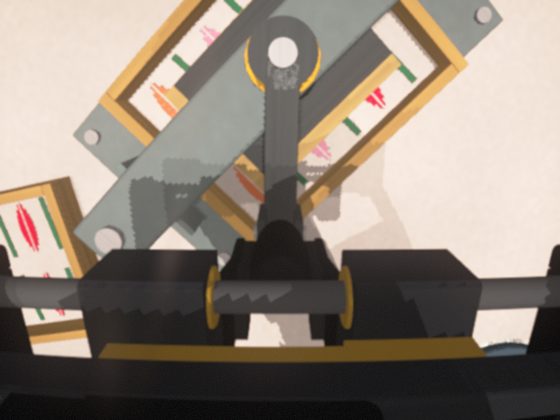

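View pics/s5.png

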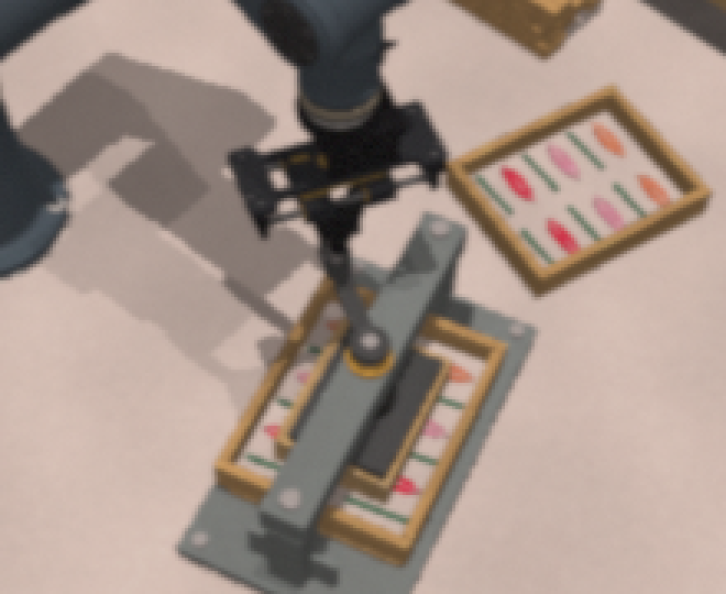

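```bash
python3 -m crank '[{"offset":[0,0,0],"spin":0},{"offset":[0,0,0],"spin":0},{"offset":[0,0,0],"spin":0},{"offset":[0,0,0],"spin":0},{"offset":[0,0,0],"spin":0}]' 0.045
python3 - <<'E'
from h import *
F=[]
for i in range(6):
    c=bot.capture("wrist");s=bot.read_state();F.append(s["force"])
cv2.imwrite("pics/w6.png",c["pixels"])
print(np.mean(F,0),np.std(F,0),s["time_s"],s["position"],s["opening"])
d=c["depth"]
for u,v in [(282,50),(281,235),(281,245),(275,235),(288,235)]:
    print((u,v),unproj(c,[u],[v],np.array([np.median(d[v-1:v+2,u-1:u+2])]))[0].round(4))
r=bot.regions_of("grip_end",c)
for x in r[:2]:
    P=pts(c,x["region"]);print(x["p"],x["extent"],np.median(P,0),P.min(0),P.max(0))
P=pts(c);m=(P[:,2]>0.26)&(P[:,2]<0.312)&(np.hypot(P[:,0]-.4635,P[:,1]-.1415)<.025);Q=P[m]
print(len(Q))
for lo in np.arange(.26,.312,.01):
    q=Q[(Q[:,2]>lo)&(Q[:,2]<lo+.01)]
    if len(q):print(lo,len(q),q.mean(0).round(4))
E
```

```text
time_s: 8.6
position: [0.4638, 0.1413, 0.4395]
tcp_rot: [[-0.001, 0.904, -0.428], [0.0, -0.428, -0.904], [-1.0, -0.001, 0.0]]
force: [0.2, 0.5, -0.0]
opening: 0.51
[0.02041378 0.3181361  0.27412207] [0.58743271 0.31464083 0.67854842] 8.9 [0.46407778 0.14108816 0.43978627] 0.5133460921666718
(282, 50) [0.5548 0.0975 0.2101]
(281, 235) [0.4741 0.1363 0.2534]
(281, 245) [0.4745 0.1362 0.2668]
(275, 235) [0.4753 0.139  0.2532]
(288, 235) [0.4716 0.1337 0.2506]
0.64 [278.9, 281.8, 60.7, 114.0] [0.47218769 0.1395207  0.28767359] [2.90004191e-01 1.29720022e-01 1.40124832e-04] [0.47740045 0.2672405  0.30923215]
4074
0.26 570 [0.4703 0.1382 0.2651]
0.27 619 [0.4716 0.1374 0.2752]
0.28 768 [0.4724 0.1368 0.2848]
0.29000000000000004 515 [0.4717 0.1378 0.2943]
0.30000000000000004 1602 [0.4614 0.1418 0.3065]
```

View pics/w6.png

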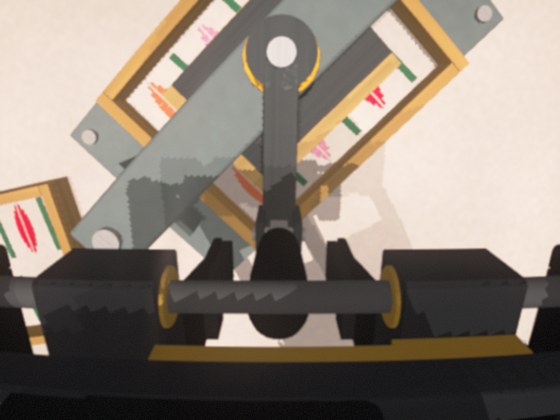

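```bash
python3 -m crank '[{"offset":[0,0,0],"spin":0},{"offset":[0,0,0],"spin":0},{"offset":[0,0,0],"spin":0},{"offset":[0,0,0],"spin":0},{"offset":[0,0,0],"spin":0},{"offset":[0,0,0],"spin":0},{"offset":[0,0,0],"spin":0}]' 0
python3 - <<'E'
import numpy as np
for k in range(8):
    print(k,k*1.2,"->",[[round(0.01*np.sin(f),4),round(-0.01*np.cos(f),4)] for f in k*1.2+np.arange(.05,1.2,.1)])
E
```

```text
time_s: 9.65
position: [0.4641, 0.1413, 0.4399]
tcp_rot: [[0.0, 0.904, -0.428], [0.0, -0.428, -0.904], [-1.0, 0.0, -0.001]]
force: [0.8, 2.1, -0.6]
opening: 0.269
0 0.0 -> [[np.float64(0.0005), np.float64(-0.01)], [np.float64(0.0015), np.float64(-0.0099)], [np.float64(0.0025), np.float64(-0.0097)], [np.float64(0.0034), np.float64(-0.0094)], [np.float64(0.0043), np.float64(-0.009)], [np.float64(0.0052), np.float64(-0.0085)], [np.float64(0.0061), np.float64(-0.008)], [np.float64(0.0068), np.float64(-0.0073)], [np.float64(0.0075), np.float64(-0.0066)], [np.float64(0.0081), np.float64(-0.0058)], [np.float64(0.0087), np.float64(-0.005)], [np.float64(0.0091), np.float64(-0.0041)]]
1 1.2 -> [[np.float64(0.0095), np.float64(-0.0032)], [np.float64(0.0098), np.float64(-0.0022)], [np.float64(0.0099), np.float64(-0.0012)], [np.float64(0.01), np.float64(-0.0002)], [np.float64(0.01), np.float64(0.0008)], [np.float64(0.0098), np.float64(0.0018)], [np.float64(0.0096), np.float64(0.0028)], [np.float64(0.0093), np.float64(0.0037)], [np.float64(0.0089), np.float64(0.0046)], [np.float64(0.0084), np.floa
[... 2543 characters left out ...]
, np.float64(0.001)], [np.float64(0.0098), np.float64(0.0019)], [np.float64(0.0096), np.float64(0.0029)], [np.float64(0.0092), np.float64(0.0039)], [np.float64(0.0088), np.float64(0.0048)]]
7 8.4 -> [[np.float64(0.0083), np.float64(0.0056)], [np.float64(0.0077), np.float64(0.0064)], [np.float64(0.007), np.float64(0.0071)], [np.float64(0.0062), np.float64(0.0078)], [np.float64(0.0054), np.float64(0.0084)], [np.float64(0.0046), np.float64(0.0089)], [np.float64(0.0037), np.float64(0.0093)], [np.float64(0.0027), np.float64(0.0096)], [np.float64(0.0017), np.float64(0.0098)], [np.float64(0.0007), np.float64(0.01)], [np.float64(-0.0003), np.float64(0.01)], [np.float64(-0.0012), np.float64(0.0099)]]
```

```bash
cat > f.py <<'E'
from h import *
def rep():
    s=bot.read_state();H=np.array([.5540,.0981]);p=s["position"][:2]-H;r=np.hypot(*p);e=p/r
    a=np.radians(154.5)-np.arctan2(p[1],p[0]); t=np.array([e[1],-e[0]])
    F=s["force"][:2]
    R=s["tcp_rot"]
    print("t%.2f phi=%.3f r=%.4f z=%.4f  Ftan(resist)=%.2f Frad=%.2f Fz=%.2f v=%.2f op=%.3f"%(s["time_s"],a%(2*np.pi),r,s["position"][2],-F@t,F@e,s["force"][2],np.abs(s["qvel"]).max(),s["opening"]))
rep()
E
python3 -m crank '[{"offset":[0.0002,0.0005,-0.01],"spin":0},{"offset":[0.0002,0.0015,-0.0099],"spin":0},{"offset":[0.0002,0.0025,-0.0097],"spin":0},{"offset":[0.0002,0.0034,-0.0094],"spin":0},{"offset":[0.0002,0.0043,-0.009],"spin":0},{"offset":[0.0002,0.0052,-0.0085],"spin":0}]' >/dev/null; python3 f.py
python3 -m crank '[{"offset":[0.0002,0.0061,-0.008],"spin":0},{"offset":[0.0002,0.0068,-0.0073],"spin":0},{"offset":[0.0002,0.0075,-0.0066],"spin":0}]' >/dev/null; python3 f.py
python3 -m crank '[{"offset":[0.0002,0.0081,-0.0058],"spin":0},{"offset":[0.0002,0.0087,-0.005],"spin":0},{"offset":[0.0001,0.0091,-0.0041],"spin":0}]' >/dev/null; python3 f.py
```

```text
t10.25 phi=0.605 r=0.1001 z=0.4386  Ftan(resist)=5.16 Frad=-4.00 Fz=2.27 v=12.93 op=0.270
t10.55 phi=0.902 r=0.1002 z=0.4380  Ftan(resist)=5.12 Frad=-4.69 Fz=3.99 v=13.62 op=0.269
t10.85 phi=1.197 r=0.1004 z=0.4374  Ftan(resist)=5.02 Frad=-5.68 Fz=4.61 v=13.14 op=0.272
```

```bash
python3 -m crank '[{"offset":[0.0001,0.0097,-0.0027],"spin":0},{"offset":[0.0001,0.01,-0.0018],"spin":0},{"offset":[0.0001,0.0099,-0.0012],"spin":0}]' >/dev/null; python3 f.py
python3 -m crank '[{"offset":[0.0002,0.01,-0.0002],"spin":0},{"offset":[0.0002,0.01,0.0008],"spin":0},{"offset":[0.0002,0.0098,0.0018],"spin":0}]' >/dev/null; python3 f.py
python3 -m crank '[{"offset":[0.0002,0.0096,0.0028],"spin":0},{"offset":[0.0002,0.0093,0.0037],"spin":0}]' >/dev/null; python3 f.py
```

```text
t11.15 phi=1.494 r=0.1000 z=0.4369  Ftan(resist)=5.42 Frad=-1.92 Fz=4.44 v=11.66 op=0.269
t11.45 phi=1.790 r=0.1002 z=0.4364  Ftan(resist)=4.68 Frad=-2.73 Fz=4.70 v=9.12 op=0.270
t11.65 phi=1.988 r=0.1003 z=0.4360  Ftan(resist)=5.14 Frad=-3.37 Fz=5.05 v=7.00 op=0.266
```

```bash
python3 -m crank '[{"offset":[0.0001,0.0086,0.0052],"spin":0},{"offset":[0.0001,0.0083,0.0056],"spin":0}]' >/dev/null; python3 f.py
python3 -m crank '[{"offset":[0.0002,0.0078,0.0063],"spin":0},{"offset":[0.0002,0.0071,0.007],"spin":0}]' >/dev/null; python3 f.py
python3 -m crank '[{"offset":[0.0002,0.0064,0.0077],"spin":0},{"offset":[0.0002,0.0056,0.0083],"spin":0}]' >/dev/null; python3 f.py
```

```text
t11.85 phi=2.188 r=0.0999 z=0.4357  Ftan(resist)=5.06 Frad=-1.52 Fz=2.47 v=8.00 op=0.266
t12.05 phi=2.394 r=0.0999 z=0.4353  Ftan(resist)=3.97 Frad=-0.92 Fz=1.81 v=8.70 op=0.269
t12.25 phi=2.606 r=0.1000 z=0.4350  Ftan(resist)=4.27 Frad=-1.81 Fz=2.38 v=9.08 op=0.268
```

```bash
python3 -m crank '[{"offset":[0.0002,0.0047,0.0088],"spin":0},{"offset":[0.0002,0.0038,0.0092],"spin":0}]' >/dev/null; python3 f.py
python3 -m crank '[{"offset":[0.0002,0.0029,0.0096],"spin":0},{"offset":[0.0002,0.0019,0.0098],"spin":0}]' >/dev/null; python3 f.py
python3 -m crank '[{"offset":[0.0002,0.0009,0.01],"spin":0},{"offset":[0.0002,-0.0001,0.01],"spin":0}]' >/dev/null; python3 f.py
```

```text
t12.45 phi=2.813 r=0.1002 z=0.4346  Ftan(resist)=5.58 Frad=-2.02 Fz=0.65 v=8.85 op=0.267
t12.65 phi=3.011 r=0.1004 z=0.4343  Ftan(resist)=6.40 Frad=-2.12 Fz=0.88 v=8.66 op=0.271
t12.85 phi=3.207 r=0.1006 z=0.4340  Ftan(resist)=7.81 Frad=-2.71 Fz=0.36 v=8.38 op=0.271
```

```bash
python3 -m crank '[{"offset":[0.0001,-0.0002,0.003],"spin":0}]' >/dev/null; python3 f.py
python3 - <<'E'
from h import *
import f
for n in ("scene","wrist"):
    c=bot.capture(n);f.rep()
    im=c["pixels"]
    if n=="scene": im=cv2.resize(im[80:260,180:400],None,fx=3.3,fy=3.3,interpolation=3)
    cv2.imwrite(f"pics/{n}7.png",im)
E
```

```text
t12.95 phi=3.240 r=0.1007 z=0.4340  Ftan(resist)=7.90 Frad=-3.25 Fz=0.66 v=2.20 op=0.266
t12.95 phi=3.240 r=0.1007 z=0.4340  Ftan(resist)=7.90 Frad=-3.25 Fz=0.66 v=2.20 op=0.266
t13.00 phi=3.242 r=0.1006 z=0.4340  Ftan(resist)=5.40 Frad=-2.89 Fz=1.05 v=0.65 op=0.269
t13.05 phi=3.240 r=0.1006 z=0.4340  Ftan(resist)=6.26 Frad=-3.19 Fz=1.66 v=0.66 op=0.270
```

View pics/scene7.png

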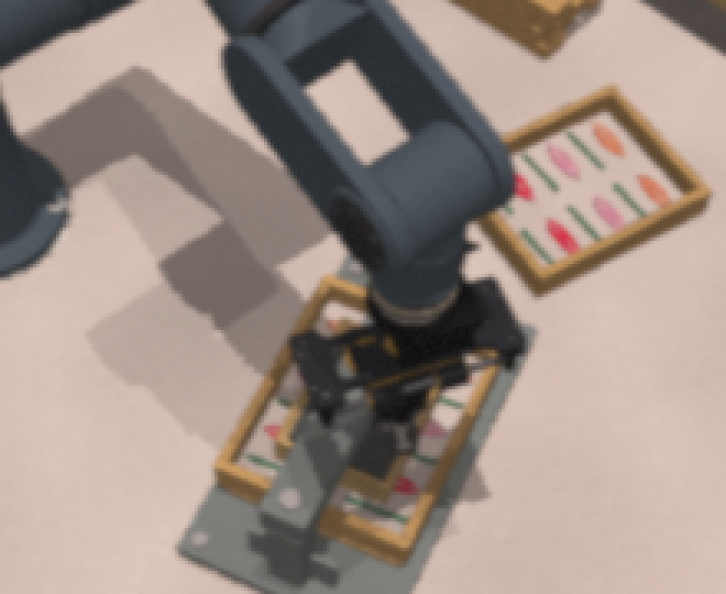

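View pics/wrist7.png

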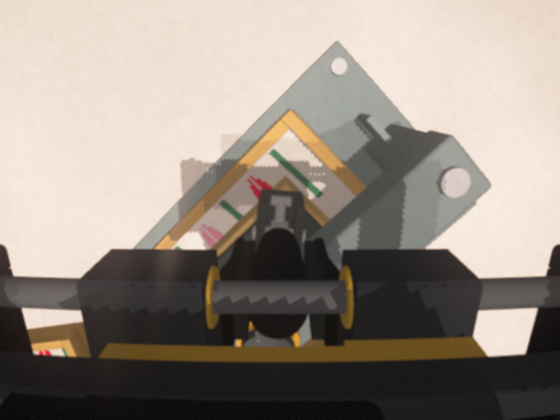

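```bash
python3 -m crank '[{"offset":[0,0,0],"spin":0},{"offset":[0,0,0],"spin":0},{"offset":[0,0,0],"spin":0},{"offset":[0,0,0],"spin":0},{"offset":[0,0,0],"spin":0},{"offset":[0,0,0],"spin":0},{"offset":[0,0,0],"spin":0}]' 0.06
python3 -m crank '[{"offset":[-0.01,0,0],"spin":0},{"offset":[-0.02,0,0],"spin":0},{"offset":[-0.03,0,0],"spin":0},{"offset":[-0.03,0,0],"spin":0},{"offset":[-0.03,0,0],"spin":0},{"offset":[0,-0.04,0],"spin":0},{"offset":[0,-0.04,0],"spin":0},{"offset":[0,-0.04,0],"spin":0},{"offset":[0,-0.03,0],"spin":0},{"offset":[0,0,0],"spin":0},{"offset":[0,0,0],"spin":0}]'
python3 - <<'E'
from h import *
for n in ("scene","wrist","top"):
    c=bot.capture(n)
    im=c["pixels"]
    if n=="scene": im=cv2.resize(im[80:260,180:400],None,fx=3.3,fy=3.3,interpolation=3)
    if n=="top": im=cv2.resize(im[130:300,140:340],None,fx=3.5,fy=3.5,interpolation=3)
    cv2.imwrite(f"pics/{n}8.png",im)
    if n=="wrist":
        P=pts(c);m=(P[:,2]>0.2)&(P[:,2]<0.32);Q=P[m]
        for lo in np.arange(.2,.32,.01):
            q=Q[(Q[:,2]>lo)&(Q[:,2]<lo+.01)]
            if len(q):print(round(lo,2),len(q),np.median(q,0).round(4))
E
```

```text
time_s: 13.75
position: [0.6401, 0.0462, 0.434]
tcp_rot: [[0.0, 0.904, -0.428], [-0.0, -0.428, -0.904], [-1.0, 0.0, 0.0]]
force: [-1.4, -0.1, 0.9]
opening: 0.681
time_s: 14.85
position: [0.5042, 0.1107, 0.5552]
tcp_rot: [[0.003, 0.904, -0.427], [-0.0, -0.427, -0.904], [-1.0, 0.003, -0.001]]
force: [0.2, 0.3, -0.1]
opening: 0.69
0.2 3501 [0.5792 0.0819 0.2013]
0.21 66 [0.6365 0.0508 0.2155]
0.22 202 [0.6355 0.0443 0.2247]
0.23 22 [0.6314 0.053  0.2372]
0.24 48 [0.631  0.0525 0.2463]
0.25 73 [0.6307 0.0526 0.2551]
0.26 72 [0.6304 0.053  0.2647]
0.27 83 [0.6301 0.0534 0.2752]
0.28 9 [0.63   0.0526 0.2812]
```

View pics/scene8.png

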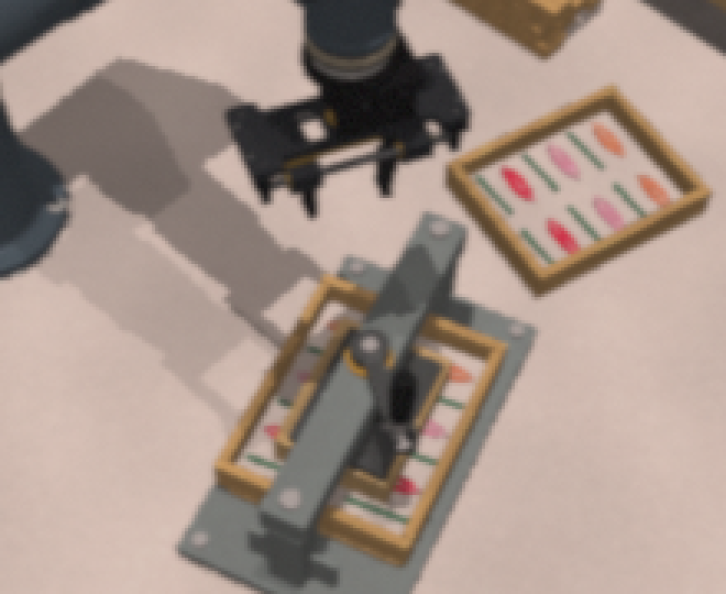

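View pics/wrist8.png

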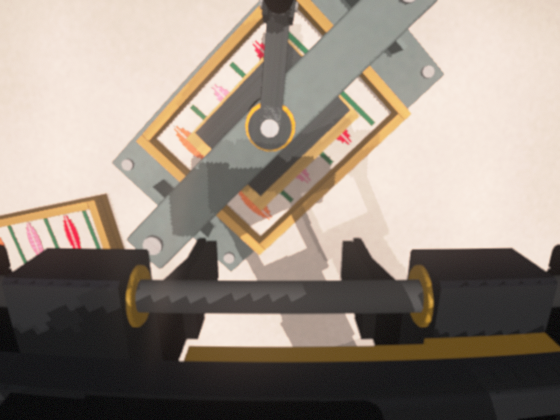

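View pics/top8.png

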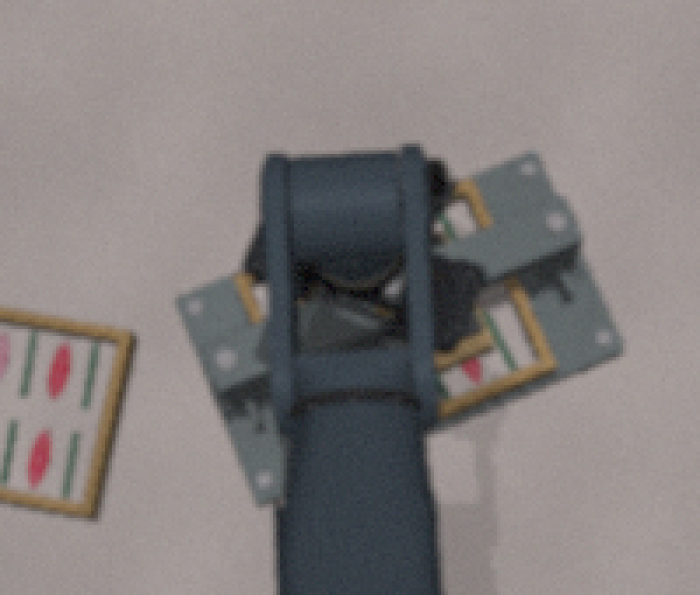

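```bash
python3 -m crank '[{"offset":[0,-0.03,0],"spin":0},{"offset":[0,-0.03,0],"spin":0},{"offset":[0,-0.01,0],"spin":0},{"offset":[0,0,0],"spin":0},{"offset":[0,0,0],"spin":0},{"offset":[0,0,0],"spin":0}]'
python3 - <<'E'
from h import *
c=bot.capture("wrist");im=c["pixels"].copy()
P=pts(c);Q=P[(P[:,2]>.2)&(P[:,2]<.33)&(P[:,0]>.6)]
a=np.array([.904,-.428])
for lo in np.arange(.2,.32,.01):
    q=Q[(Q[:,2]>lo)&(Q[:,2]<lo+.01)]
    if len(q):
        s=(q[:,:2]-[.554,.0981])@a;print(round(lo,2),len(q),np.median(q,0).round(4),np.percentile(s,[5,50,95]).round(4))
base=np.array([.554,.0981])+.1*a
for lean in (0,):
    for z in (.2175,.3015):
        u=proj(c,[[*base,z]])[0];cv2.circle(im,tuple(int(round(x)) for x in u),2,(0,0,255),-1);print(u)
cv2.imwrite("pics/w9.png",cv2.resize(im[0:200,180:380],None,fx=3,fy=3))
E
```

```text
time_s: 15.6
position: [0.4426, 0.1399, 0.554]
tcp_rot: [[0.001, 0.903, -0.429], [-0.0, -0.429, -0.903], [-1.0, 0.001, -0.0]]
force: [0.3, -0.9, -0.2]
opening: 0.687
[267.67087396 -87.59527395]
[ 263.41089582 -153.37593186]
```

View pics/w9.png

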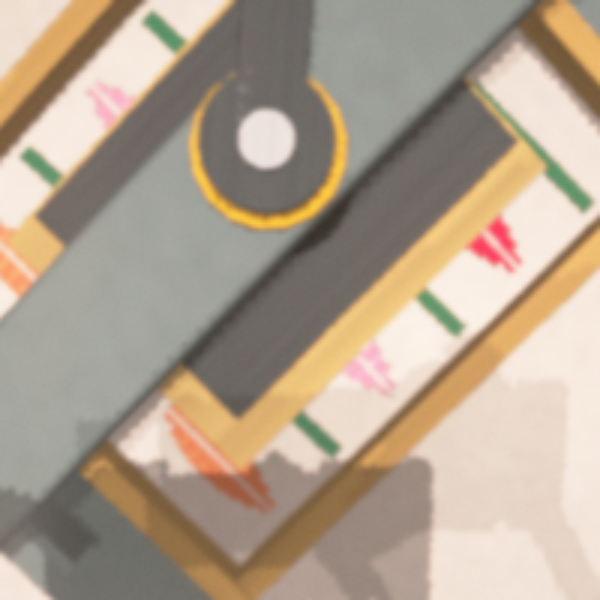

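```bash
python3 -m crank '[{"offset":[0,0.03,0],"spin":0},{"offset":[0,0.04,0],"spin":0},{"offset":[0,0.04,0],"spin":0},{"offset":[0,0.04,0],"spin":0},{"offset":[0,0,0],"spin":0},{"offset":[0,0,0],"spin":0},{"offset":[0,0,0],"spin":0}]'
python3 - <<'E'
from h import *
c=bot.capture("wrist");im=c["pixels"].copy()
P=pts(c);Q=P[(P[:,2]>.2)&(P[:,2]<.33)&(P[:,0]>.6)]
a=np.array([.904,-.428])
for lo in np.arange(.2,.32,.01):
    q=Q[(Q[:,2]>lo)&(Q[:,2]<lo+.01)]
    if len(q):
        s=(q[:,:2]-[.554,.0981])@a;print(round(lo,2),len(q),np.median(q,0).round(4),np.percentile(s,[5,50,95]).round(4))
base=np.array([.554,.0981])+.1*a
for z in (.2175,.3015):
        u=proj(c,[[*base,z]])[0];cv2.circle(im,tuple(int(round(x)) for x in u),2,(0,0,255),-1);print(u)
cv2.imwrite("pics/w10.png",im)
E
```

```text
time_s: 16.35
position: [0.5765, 0.0763, 0.5536]
tcp_rot: [[-0.001, 0.904, -0.428], [0.0, -0.428, -0.904], [-1.0, -0.001, 0.0]]
force: [-0.1, 0.2, -0.5]
opening: 0.688
0.2 840 [0.6157 0.0622 0.2014] [0.0543 0.0716 0.1177]
0.21 12 [0.6501 0.0409 0.2161] [0.1022 0.1128 0.1159]
0.22 160 [0.6542 0.0464 0.225 ] [0.1082 0.1145 0.1192]
0.27 1 [0.6446 0.036  0.2748] [0.1085 0.1085 0.1085]
0.28 5 [0.6498 0.0397 0.2837] [0.107  0.1109 0.1116]
0.29 390 [0.6418 0.0475 0.2982] [0.0903 0.101  0.1107]
0.3 654 [0.6411 0.0475 0.301 ] [0.093  0.1004 0.1076]
[268.08329336 103.05735208]
[264.14483616 105.57813214]
```

View pics/w10.png

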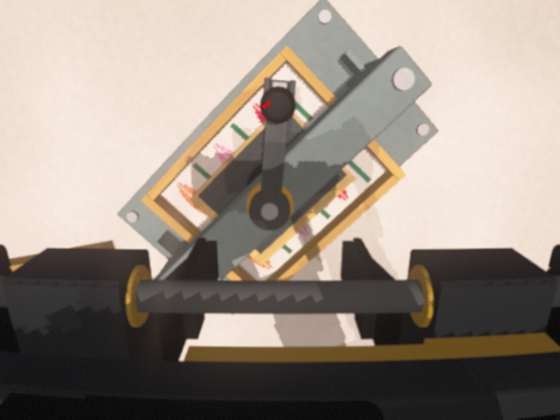

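```bash
python3 -c "
from rig import bot
print(bot.hand_in())"
```

```text
the job is handed in; nothing more can be done
None
```

The press is tight with its handle upright and released, and I handed the job in at about 16 s of the 64 s allowed.

- **Lift:** I gripped the folded handle and swung it up about its hinge. With the fingers open it stood upright by itself.
- **Winding:** I turned it clockwise about 3.24 rad (just over half a turn). Running free it took about 4.9 N at the handle. The force began to rise at about 2.8 rad.
- **Stop:** I stopped at 7.8–7.9 N, about 1.6 times the free force and slightly over the "half as heavily again" you asked for. That puts roughly 150 N on the block, against the 300 N crush limit. Each force reading is only good to about 0.5 N. The readings at rest (5.4 and 6.3 N) fit that load.
- **Last checks:** With the gripper clear, the top of the handle sat 100–101 mm from the screw axis, right over its hinge. One earlier depth slice hinted at about 2° of lean, but the closer view from above did not show it.
- **Surroundings:** The plate appears to rest on the block. The tray and the spare tray look undisturbed in the pictures. The robot moved nowhere near the glue or screwdriver after leaving its start position, but I took no separate final picture of them.

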